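Unpack the souvenir pail and hang it on the peg rail

TASK

Unpack the yellow pail for display. First slide the red cottage off the round cork mat onto the round blue felt pad without lifting it off the counter; then lift the lid off the crock and set it down gently, knob up, on the cork mat; last, take the pail out of the crock and hang it by its handle on the free peg, the one with the brass shamrock tag. Leave the harp, the worry stone and the thimble stand where they are.

Things in the scene. Friction and masses are not known exactly. Their poses are not given: they have to be found in the camera images.
- crock: White stoneware crock, round, 136 mm outside diameter, 124 mm inside diameter, 130 mm tall, inner floor 8 mm above the counter; fixed. Open at the top under the lid. Origin at the centre of its underside, z up.
- lid: Loose blue lid on the crock, dark wooden knob on top. 144 mm across, 50 mm tall. Origin: centre of the underside of its flange (110 mm across, 6 mm high, hangs inside the crock mouth with 7 mm play). Above the origin: plate 6 to 14 mm, neck 20 mm across 14 to 28 mm, knob 34 mm across 28 to 50 mm. z up. 0.25 to 0.5 kg.
- pail: Yellow pail upright in the crock under the lid: bucket 76 mm across, 55 mm tall, 0.12 to 0.2 kg. Stiff upright arch handle: square top bar 10 x 10 mm, 92 mm long along the pail's y, 102 to 112 mm above the origin; 6 mm uprights at y = +-43 mm. Opening under the bar 80 mm wide, 47 mm high; a peg passes through along the pail's x. Origin: centre of its underside, z up.
- pail_bail (a point): Middle of the underside of the pail's handle bar (102 mm above the pail's origin); axes as the pail's.
- cottage: Red ceramic cottage model, 100 mm (its x, along the ridge) x 84 mm (its y), walls 52 mm high, roof ridge about 84 mm high; stands on the cork mat at the start. Origin: centre of its underside. Mass 0.35 to 0.6 kg; slides on the counter.
- cork: Round cork mat 170 mm across, let into the counter flush (1 mm). Origin at its centre.
- felt: Round blue felt pad 150 mm across, lying flush (1 mm), about 195 mm from the cork mat's centre, left or right of it. Origin at its centre.
- harp: Pewter harp figurine on a base 50 x 76 mm, 134 mm tall, standing about 195 mm from the cork mat's centre on the side opposite the felt pad; leave it alone. Origin: centre of its underside.
- stone: Polished green worry stone, 68 mm across, 22 mm high; leave it alone. Origin: centre of its underside.
- thimble_stand: Walnut stand 60 x 60 mm with a china thimble on it, 64 mm high; leave it alone. Origin: centre of its underside.
- rail: Fixed wooden peg rail on two posts. Origin on the counter under the middle of its board's front face (faces the robot, -x); board 238 to 302 mm up. Pegs at y = -120, 0, 120 mm stick out 85 mm to -x, 16 mm thick with a 22 mm end ball, axis 265 mm up at the board, 277 mm at the ball. Two carry fixed plaques 66 mm wide; one is free.
- tag: Marks the free peg: brass shamrock tag on the rail's board just above that peg (front, top and back). Its origin is not on the brass but on the free peg's axis, 50 mm out from the board, 272 mm above the counter; x points along the peg to the board, y along the rail, z up.
Not all that is in view belongs to the job. What is shaped like the lid but green or purple is not meant.

How it is judged:
By the outcome, as a careful person would: the job done as asked, in the order asked, and still so for the second after the job is handed in, with the robot touching nothing.
It also fails if it takes over 72 s, if anything falls off the work surface, if the arm or the gripper's body presses on something with over 40 N, if the wrist force passes 120 N, or if a joint passes its speed limit or range.

ROBOT

A 6-joint arm with a two-finger parallel gripper is mounted at the origin on the work surface. World frame = base frame: x ahead of the robot, y to its left, z up, the work surface at z = 0. Lengths are in m, angles in rad, forces in N, time in s.
With the tool pointing down it reaches from about 0.375 to 0.975 m from the base axis. Payload 3.8 kg.
Tool frame: the origin (TCP) lies on the centre line of the jaws, within the pads' length; the fingertips stand 14 mm ahead of it and the grasp point (between the pads) lies 5 mm behind it; z points along the fingers, y is the line along which they close (so a half turn about z gives the same grasp; the last joint's range is limited). The gripper opens to 85 mm and grips with 20 to 120 N. Pads are 22 mm wide; open, the fingers measure 114 mm over their backs; the gripper's body (76 mm by 85 mm) begins 54 mm behind the grasp point. The pads swing forward as they close: fully open they stand 13 mm farther back than shut.
Start: joints at [-1.185, 0.264, 1.604, -0, 1.274, -0.037], TCP at [0.277, -0.616, 0.245] pointing down, gripper open.
Joint ranges: [-2.63, 2.63], [-0.94, 2.18], [0.31, 2.57], [-1.31, 4.45], [0, 2.66], [-2.55, 2.55]. Speed limits (rad/s): [2.57, 2.57, 3.14, 3.14, 3.14, 3.14].

INTERFACE

Orientations are given as a rotation vector (axis times angle).
In Python, from workcell import bot, eyes, spot_in gives the robot as it stands.
- The arm moves only by the tool carry_out, never from a script. Its argument "series" is text: rows parted by semicolons, each of 4 numbers parted by spaces: the shift along the world's x, y, z in m, then the turn about the world's z in degrees. In form: tx ty tz roll; .... A call has 1 to 20 rows; each row shifts and turns the commanded pose from where the row before left it; what a row does not reach is not made up. A row lasts 1/8 s, in which the tool goes at most 62.5 mm and 10.7 degrees, less where a joint would pass 70% of its speed; a pose out of reach is approached as far as the arm can. A call is refused whole if a number of a shift passes 0.0625 or a number of a turn 10.7, either way. A call with a gripper value outside its range is refused whole. "jaw" is the gripper command: -1 is shut, 1 is fully open, values between are in proportion, set as the call begins (left out, the last holds). The fingers move at their own pace and stop on an object; "grip_force" is the grip in N (left out, the last holds). Time passes only in rows, so rows that do not move let the fingers close. It gives the time, the measured TCP pose, the force, the opening and the grip force at its end, in the units of the state.
- bot.read_state(): the state, without advancing time (a new reading comes with each control period).
- eyes.read_camera(name): name is "side" or "top" or "wrist"; returns (picture, depth): 420x560x3 uint8, blue, green, red; 420x560 float32, m along the optical axis (not along the pixel's ray), 0 where there is no reading.
- eyes.get_calibration(name): a dict with "K" (3x3 intrinsics, pixels), "position" and "rotation" of the camera in the world; the wrist camera has in their place "T_tool_cam" (4x4, takes a point from camera to tool coordinates, whose origin is the TCP and whose axes are the flange's). Camera axes: x right, y down, z forward; pixel columns grow to the right and rows downward; lengths in m; the calibration is good to about 2 mm. A picture is of the moment at which its call begins: read the wrist's pose just before it. get_calibration takes no time and is no camera call.
- bot.finish_job(): hands the job in; it is judged then, once.
Trained networks look in the newest picture that a camera, given by its name, has taken for a name from the list of things; names that differ only in an ending like _2 or _b are one class to them, and where a whole thing is asked for, a point or a joint stands for the part that bears it (a point fixed in the world has none). Each returns a list of dicts, best first, with "score" (0 to 1); they miss things now and then, are a little off and sometimes report something else, mostly with a low value. They report only what shows in the picture. A call takes as long as a camera call. They do not tell look-alikes from the thing itself.
- spot_in(camera, target): "rect" ([centre column, centre row, width, height] in pixels, round what is visible of it).
The state is a dict: "time": time; "q": joint angles; "joint_vel": joint speeds; "joint_torque": joint torques, N m; "tool_pos": TCP position; "tcp_rot": TCP orientation; "wrist_force": force on the tool from outside, world axes, zero at the start; "torque": the same for the moment, N m; "width": opening from 0.0 (shut) to 1.0 (fully open); "grip_force": force on a finger pad.
Only numpy, scipy, OpenCV 4.12 (cv2) and the standard library are available. Lean on these libraries where they do the work, as an engineer would, in place of code of your own. Each camera call takes 0.05 s, during which the arm holds its last target. There are 200 camera calls.

## Working session

There is one attempt and no reset: what is moved stays moved. The work goes in short steps, Python scripts to look and compute and a tool call to move; the robot and the scene stay as the last step left them, time stands still between calls to the robot, and variables do not carry over. Pictures are saved under pics/ and viewed, at most 10 in all, crops included, and the job is handed in when it is done.

Besides the shell and the picture viewer there is one more tool, called after "Request:" by a JSON object that holds its "name" and its "arguments". carry_out: Moves the arm, as the interface text tells. Its arguments: {"type":"object","properties":{"series":{"type":"string"},"jaw":{"type":"number"},"grip_force":{"type":"number"}},"required":["series"]}

```bash
ls; mkdir -p pics; cat > h.py <<'E'
import numpy as np, cv2
from scipy.spatial.transform import Rotation as R
from workcell import bot, eyes, spot_in
def cam(name):
    s=bot.read_state(); p,d=eyes.read_camera(name); c=eyes.get_calibration(name); K=np.array(c["K"])
    if name=="wrist":
        T=np.eye(4);T[:3,:3]=R.from_rotvec(s["tcp_rot"]).as_matrix();T[:3,3]=s["tool_pos"];T=T@np.array(c["T_tool_cam"])
    else:
        T=np.eye(4);r=np.array(c["rotation"]);T[:3,:3]=r if r.shape==(3,3) else R.from_rotvec(r).as_matrix();T[:3,3]=c["position"]
    v,u=np.mgrid[:420,:560]
    P=np.stack([(u-K[0,2])/K[0,0]*d,(v-K[1,2])/K[1,1]*d,d],-1)@T[:3,:3].T+T[:3,3]
    P[d==0]=np.nan
    return p,P
E
python3 - <<'E'
from h import *
o=[]
for n in ("top","side"):
    p,P=cam(n); cv2.imwrite(f"pics/{n}0.png",p); np.save(f"pics/{n}0.npy",P)
    print(n,eyes.get_calibration(n)["position"])
    for t in "crock lid pail cottage cork felt harp stone thimble_stand rail tag".split():
        for r in spot_in(n,t)[:3]:
            c,w=[int(x) for x in r["rect"][:2]]
            print(t,round(r["score"],2),np.round(r["rect"]).tolist(),np.round(P[min(w,419),min(c,559)],3))
print(bot.read_state())
E
```

```text
pics
top [0.2910505  0.02936429 1.10554542]
crock 0.59 [219.0, 240.0, 30.0, 23.0] [0.424 0.154 0.138]
lid 0.97 [136.0, 238.0, 44.0, 52.0] [0.462 0.394 0.047]
lid 0.8 [202.0, 224.0, 58.0, 60.0] [0.465 0.189 0.173]
lid 0.64 [170.0, 318.0, 53.0, 53.0] [0.241 0.309 0.049]
pail 0.26 [254.0, 166.0, 23.0, 19.0] [0.64  0.054 0.049]
pail 0.24 [348.0, 222.0, 55.0, 54.0] [ 0.455 -0.185  0.078]
cottage 0.6 [347.0, 217.0, 36.0, 44.0] [ 0.466 -0.184  0.076]
cork 0.75 [345.0, 223.0, 60.0, 58.0] [ 0.453 -0.18   0.073]
felt 0.93 [282.0, 225.0, 50.0, 52.0] [ 0.471 -0.012  0.002]
harp 0.89 [422.0, 215.0, 43.0, 18.0] [ 0.464 -0.415  0.014]
stone 0.87 [314.0, 165.0, 21.0, 22.0] [ 0.637 -0.118  0.023]
thimble_stand 0.95 [253.0, 166.0, 25.0, 13.0] [0.641 0.057 0.049]
rail 0.83 [279.0, 113.0, 177.0, 76.0] [ 0.69  -0.019  0.278]
rail 0.4 [346.0, 221.0, 57.0, 56.0] [ 0.455 -0.182  0.077]
side [0.0194696  0.52960293 1.00082597]
crock 0.57 [220.0, 318.0, 61.0, 40.0] [0.422 0.244 0.109]
lid 0.98 [218.0, 284.0, 73.0, 61.0] [0.468 0.205 0.141]
lid 0.67 [260.0, 403.0, 72.0, 34.0] [0.265 0.292 0.014]
lid 0.58 [151.0
[... 585 characters left out ...]
'time': 1.2, 'q': array([-1.18487736e+00,  2.63902424e-01,  1.60405178e+00, -2.55029749e-06,
        1.27369819e+00, -3.69041842e-02]), 'joint_vel': array([-1.05121126e-04, -8.52562874e-05,  9.35319628e-04,  1.60048000e-03,
       -1.00019699e-03,  1.46103403e-05]), 'joint_torque': array([-2.35760672e-03, -5.15083551e+01, -3.67721772e+01, -7.31847854e-05,
        8.69297492e-04,  9.23027756e-06]), 'tool_pos': array([ 0.27696075, -0.61552958,  0.24525007]), 'tcp_rot': array([-3.07158988e+00, -6.59221501e-01,  2.00647019e-05]), 'wrist_force': array([ 0.14980916, -0.0566863 ,  0.26057194]), 'torque': array([ 0.00984356, -0.00218741, -0.05384038]), 'grip_force': 0.0, 'width': 0.9989360624502841}
```

```bash
python3 - <<'E'
from h import *
a=cv2.imread("pics/top0.png")[60:370,60:470]; a=cv2.resize(a,(790,597))
cv2.imwrite("pics/topv.png",a)
b=cv2.imread("pics/side0.png")[90:420,90:440]
cv2.imwrite("pics/sidev.png",cv2.resize(b,(636,600)))
P=np.load("pics/top0.npy");S=np.load("pics/side0.npy")
def circ(Q,m):
    q=Q[m][:,:2].astype(np.float32);(c,r)=cv2.minEnclosingCircle(q);return np.round(c,4),round(r,4),len(q)
for n,Q in (("top",P),("side",S)):
    near=np.hypot(Q[...,0]-.46,Q[...,1]-.2)<.11
    z=Q[...,2]
    for lo,hi in ((.13,.15),(.165,.19)): print(n,"lid",lo,circ(Q,near&(z>lo)&(z<hi)), np.nanmedian(z[near&(z>lo)&(z<hi)]))
    nc=(abs(Q[...,0]-.46)<.08)&(abs(Q[...,1]+.185)<.08)
    m=nc&(z>.02)&(z<.12)
    print(n,"cott",cv2.minAreaRect(Q[m][:,:2].astype(np.float32)),z[m].max())
    m=nc&(z>.072)&(z<.12); q=Q[m]; c=q.mean(0); u,s,v=np.linalg.svd((q-c)[:,:2]); print("ridge",c,v[0],len(q))
E
```

```text
top lid 0.13 (array([0.4721, 0.1985]), 0.0725, 2302) 0.13797355742340828
top lid 0.165 (array([0.4712, 0.1982]), 0.0171, 152) 0.17374810087324633
top cott ((0.4726015329360962, -0.19364923238754272), (0.10460090637207031, 0.09340998530387878), 7.543262958526611) 0.0864783750918694
ridge [ 0.47166638 -0.19251924  0.07791421] [-0.99276476 -0.12007552] 486
side lid 0.13 (array([0.472 , 0.1974]), 0.073, 2930) 0.13805408687946213
side lid 0.165 (array([0.4706, 0.1982]), 0.0174, 201) 0.1736962801485623
side cott ((0.47164180874824524, -0.1949242651462555), (0.10562954843044281, 0.0964166671037674), 6.764250755310059) 0.08680380496241935
ridge [ 0.46962383 -0.18989727  0.07780279] [-0.99296187 -0.11843447] 398
```

View pics/topv.png

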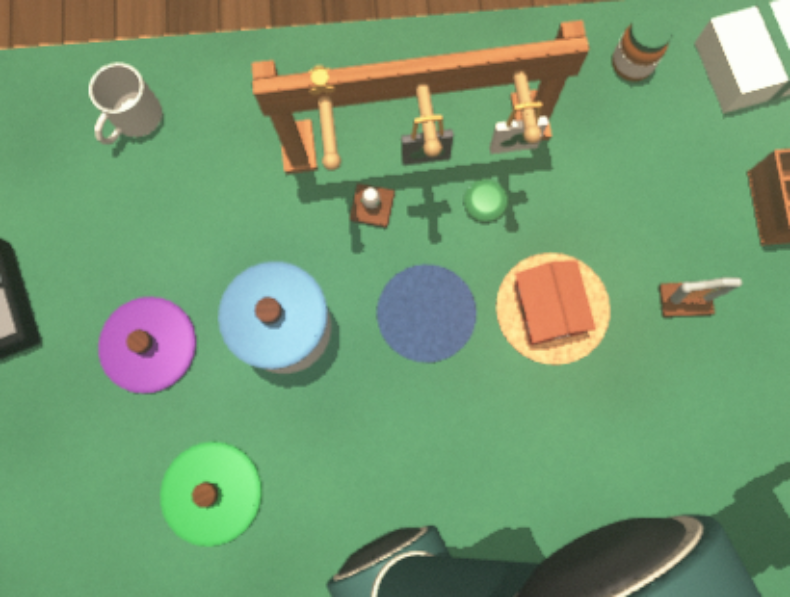

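View pics/sidev.png

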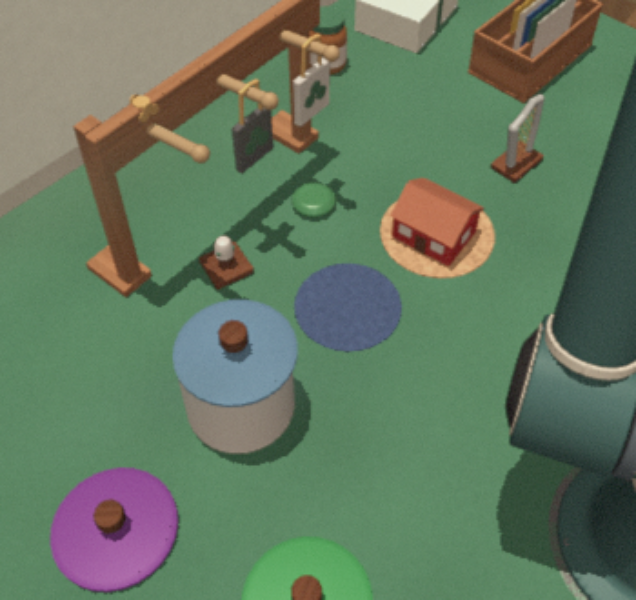

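The top crop shows the blue lid on the crock at (266,310), with look-alikes in purple (140,342) and green (204,494). The felt is at (427,313), the cottage on the cork at (553,308) and the harp at (690,297). The free peg is the leftmost one, with its brass tag at (320,80). I choose the blue lid because it is the only one on the crock; the side view agrees.

```bash
python3 - <<'E'
from h import *
for n in ("top","side"):
    a=cv2.imread(f"pics/{n}0.png");P=np.load(f"pics/{n}0.npy");z=P[...,2]
    hsv=cv2.cvtColor(a,cv2.COLOR_BGR2HSV).astype(int)
    low=abs(z)<.012
    X,Y=P[...,0],P[...,1]
    H,S_,V=hsv[...,0],hsv[...,1],hsv[...,2]
    f=low&(np.hypot(X-.47,Y)<.1)&(H>100)&(H<130)
    c=low&(np.hypot(X-.47,Y+.19)<.11)&(H<30)&(V>120)
    for m,k in((f,"felt"),(c,"cork")):
        q=P[m][:,:2].astype(np.float32); print(n,k,cv2.minEnclosingCircle(q),cv2.fitEllipse(cv2.convexHull(q))[0],len(q))
    # board top
    b=(z>.292)&(z<.312)&(X>.55)&(X<.9); q=P[b][:,:2].astype(np.float32); print("board top",cv2.minAreaRect(q),len(q), cv2.boxPoints(cv2.minAreaRect(q)).round(3).tolist())
    for y0 in (.1,-.02,-.14):
        g=(z>.262)&(z<.291)&(abs(Y-y0)<.05)&(X>.55)&(X<.72); q=P[g]
        if len(q)>8:
            e=q[np.argsort(q[:,0])]; k=max(3,len(e)//6); print("peg",y0,"tip",e[:k].mean(0).round(4),e[0].round(4),"mid",q.mean(0).round(4),"far",e[-k:].mean(0).round(4))
    y=(H>18)&(H<32)&(S_>140)&(z>.25)&(X>.6); print("brass",P[y].mean(0) if y.any() else None,y.sum())
    h=(np.hypot(X-.46,Y+.4)<.1)&(z>.008)&(z<.2); print("harp",np.nanmin(P[h],0),np.nanmax(P[h],0))
E
```

```text
top felt ((0.48079052567481995, -0.009968671947717667), 0.07393553853034973) (0.4806615114212036, -0.010261554270982742) 1984
top cork ((0.4719524085521698, -0.20063716173171997), 0.08635573834180832) (0.4720175862312317, -0.20082147419452667) 1375
board top ((0.7319837808609009, -0.018643036484718323), (0.04422710835933685, 0.3986576795578003), 2.9871466159820557) 1941 [[0.699999988079071, 0.17900000512599945], [0.7200000286102295, -0.21899999678134918], [0.7639999985694885, -0.21699999272823334], [0.7440000176429749, 0.18199999630451202]]
peg 0.1 tip [0.6211 0.0953 0.284 ] [0.6116 0.0929 0.2772] mid [0.6791 0.0986 0.2779] far [0.7095 0.0698 0.2764]
peg -0.02 tip [ 0.6289 -0.0235  0.2833] [ 0.618  -0.026   0.2777] mid [ 0.6845 -0.021   0.2784] far [ 0.7158 -0.0486  0.2773]
peg -0.14 tip [ 0.632  -0.1424  0.2841] [ 0.6245 -0.1455  0.2783] mid [ 0.68   -0.1336  0.2785] far [ 0.7192 -0.117   0.276 ]
brass [0.69971437 0.03061464 0.29703729] 11
harp [ 0.43947681 -0.43653537  0.00806946] [ 0.49247101 -0.35702284  0.13538275]
side felt ((0.4806690216064453, -0.009723350405693054), 0.076501
[... 237 characters left out ...]
), (0.04699127376079559, 0.4028804898262024), 3.494032382965088) 1582 [[0.6970000267028809, 0.17900000512599945], [0.722000002861023, -0.22300000488758087], [0.7689999938011169, -0.2199999988079071], [0.7440000176429749, 0.18199999630451202]]
peg 0.1 tip [0.6217 0.0974 0.2816] [0.611  0.0974 0.2818] mid [0.6836 0.1008 0.2771] far [0.7099 0.0723 0.2759]
peg -0.02 tip [ 0.6295 -0.0216  0.2812] [ 0.6184 -0.0251  0.2751] mid [ 0.6874 -0.0188  0.2771] far [ 0.7163 -0.0465  0.2773]
peg -0.14 tip [ 0.6308 -0.1417  0.2817] [ 0.6232 -0.1434  0.2791] mid [ 0.6829 -0.1322  0.277 ] far [ 0.7193 -0.1253  0.2763]
brass None 0
harp [ 0.4385053  -0.43896945  0.00805927] [ 0.49114912 -0.35765399  0.13703019]
```

Request:
{"name": "carry_out", "arguments": {"series": "0.0293 0.0484 0 10.4;0.0293 0.0484 0 10.4;0.0293 0.0484 0 10.4;0.0293 0.0484 0 10.4;0.0293 0.0484 0 10.4;0.0293 0.0484 0 10.4;0.0293 0.0484 0 10.1;0 0 0 0;0 0 0 0;0 0 -0.05 0;0 0 -0.05 0;0 0 0 0", "jaw": 0.2}}

```text
time: 2.7
tool_pos: [0.4778, -0.276, 0.1407]
tcp_rot: [-2.084, -2.337, 0.003]
wrist_force: [-0.4, 0.0, 0.1]
width: 0.6
grip_force: 0.0
```

Request:
{"name": "carry_out", "arguments": {"series": "0.004 0 -0.04 0;0 0 -0.04 0;0 0 -0.025 0;0 0 0 0;0 0.012 0 0;0 0.015 0 0;0.001 0.015 0 0;0.001 0.015 0 0;0.001 0.015 0 0;0.001 0.015 0 0;0.001 0.015 0 0;0.001 0.015 0 0;0.001 0.015 0 0;0.001 0.015 0 0;0.001 0.015 0 0;0 0.015 0 0;0 0.01 0 0;0 0 0 0"}}

```text
time: 4.95
tool_pos: [0.4944, -0.0884, 0.0398]
tcp_rot: [-2.085, -2.347, -0.0]
wrist_force: [0.7, 0.3, -1.2]
width: 0.598
grip_force: 0.0
```

```bash
cat > cott.py <<'E'
from h import *
s=bot.read_state();print(s["time"],s["tool_pos"],s["wrist_force"])
for n in ("top","side"):
    p,Q=cam(n);cv2.imwrite(f"pics/{n}c.png",p);z=Q[...,2]
    hsv=cv2.cvtColor(p,cv2.COLOR_BGR2HSV).astype(int)
    red=((hsv[...,0]<12)|(hsv[...,0]>172))&(hsv[...,1]>120)
    m=red&(abs(Q[...,0]-.48)<.09)&(abs(Q[...,1]+.04)<.1)&(z>.02)&(z<.1)
    q=Q[m];print(n,cv2.minAreaRect(q[:,:2].astype(np.float32)),len(q))
    q=q[q[:,2]>.072]; c=q.mean(0);v=np.linalg.svd((q-c)[:,:2],full_matrices=False)[2]; print("ridge",c.round(4),q[q[:,2]>.08].mean(0).round(4),v[0],q[:,0].min(),q[:,0].max())
E
python3 cott.py
```

```text
4.95 [ 0.49437469 -0.08835436  0.0397791 ] [ 0.65884518  0.2749678  -1.16383506]
top ((0.4790065884590149, -0.005977019667625427), (0.054990947246551514, 0.11070388555526733), 85.07161712646484) 623
ridge [ 0.4949 -0.0211  0.078 ] [ 0.5004 -0.0248  0.082 ] [-0.99813935  0.06097412] 0.4283195032501059 0.5318011039279552
side ((0.4775673747062683, -0.03301899880170822), (0.10481186956167221, 0.0996064767241478), 4.623185157775879) 1497
ridge [ 0.4762 -0.0279  0.0778] [ 0.4748 -0.0301  0.082 ] [-0.9915649  -0.12961114] 0.42525761673265317 0.5307538170307895
```

Request:
{"name": "carry_out", "arguments": {"series": "0.001 0.008 0 0;0.001 0.008 0 0;0.001 0.007 0 0;0 0 0 0;0 -0.03 0 0;0 -0.03 0 0;0 -0.03 0.02 0;0 0 0.06 0;0 0 0.06 0;0 0 0.06 0;0 -0.06 0 0;0 0 0 0"}}

```text
time: 6.55
tool_pos: [0.4986, -0.2197, 0.2419]
tcp_rot: [2.089, 2.342, 0.0]
wrist_force: [-0.4, 0.8, -0.1]
width: 0.601
grip_force: 0.0
```

```bash
python3 cott.py
```

```text
6.55 [ 0.49864783 -0.21968264  0.24192518] [-0.37276399  0.79271425 -0.08886923]
top ((0.48250100016593933, -0.008331246674060822), (0.1039532944560051, 0.0904490202665329), 7.257387638092041) 1233
ridge [ 0.4818 -0.0072  0.078 ] [ 0.4796 -0.0081  0.0821] [-0.99348014 -0.11400529] 0.4296439097159016 0.5341502986420148
side ((0.4810362756252289, -0.008529804646968842), (0.10382618010044098, 0.09338704496622086), 6.676827430725098) 1532
ridge [ 0.4794 -0.0057  0.0778] [ 0.4782 -0.0079  0.0817] [-0.99072261 -0.13589962] 0.4285790996800323 0.5324483872168615
```

Request:
{"name": "carry_out", "arguments": {"series": "-0.0035 0.0525 0 0;-0.0035 0.0525 0 0;-0.0035 0.0525 0 0;-0.0035 0.0525 0 0;-0.0035 0.0525 0 0;-0.0035 0.0525 0 0;-0.0035 0.0525 0 0;-0.0035 0.0525 0 0;0 0 0 0;0 0 0 0", "jaw": 0.5}}

```text
time: 7.9
tool_pos: [0.4689, 0.2035, 0.2394]
tcp_rot: [-2.085, -2.349, 0.003]
wrist_force: [-0.4, -0.8, -0.6]
width: 0.746
grip_force: 0.0
```

```bash
python3 - <<'E'
from h import *
s=bot.read_state();print(s["tool_pos"])
p,Q=cam("wrist");cv2.imwrite("pics/w1.png",p);z=Q[...,2]
for lo,hi in((.165,.19),(.13,.145)):
    m=(z>lo)&(z<hi)&(np.hypot(Q[...,0]-.471,Q[...,1]-.198)<.09);q=Q[m]
    print(len(q),np.median(q[:,2]) if len(q) else 0,cv2.minEnclosingCircle(q[:,:2].astype(np.float32)) if len(q) else 0)
E
```

```text
[0.46892296 0.20348245 0.23936435]
2237 0.17359259659834092 ((0.47194185853004456, 0.19739079475402832), 0.01698511838912964)
26923 0.13775072463171834 ((0.47183531522750854, 0.19687619805335999), 0.07233115285634995)
```

View pics/w1.png

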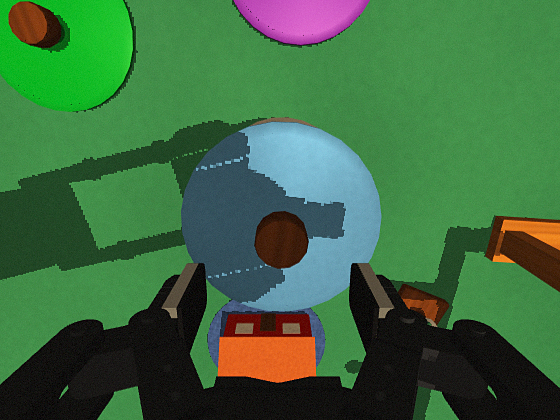

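The wrist picture shows the blue lid, with its knob at (280,240) between the open fingers; the green and purple lids are well away. I go down onto the knob.

Request:
{"name": "carry_out", "arguments": {"series": "0.003 -0.006 -0.02 0;0 0 -0.03 0;0 0 -0.032 0;0 0 0 0"}}

```text
time: 8.45
tool_pos: [0.4707, 0.1949, 0.1553]
tcp_rot: [-2.088, -2.343, 0.01]
wrist_force: [-0.3, -0.4, -0.7]
width: 0.749
grip_force: 0.0
```

Request:
{"name": "carry_out", "arguments": {"series": "0 0 0 0;0 0 0 0;0 0 0 0;0 0 0 0;0 0 0 0;0 0 0 0", "jaw": -1, "grip_force": 60}}

```text
time: 9.2
tool_pos: [0.4742, 0.1973, 0.1603]
tcp_rot: [2.086, 2.347, 0.003]
wrist_force: [-1.7, -2.6, 7.5]
width: 0.379
grip_force: 60.1
```

Request:
{"name": "carry_out", "arguments": {"series": "0 0 0.02 0;0 0 0.03 0;0 0 0.04 0;0 0 0 0;0 0 0 0"}}

```text
time: 9.82
tool_pos: [0.4723, 0.197, 0.2469]
tcp_rot: [-2.087, -2.347, 0.002]
wrist_force: [-1.1, 0.3, -5.5]
width: 0.378
grip_force: 60.8
```

```bash
python3 - <<'E'
from h import *
s=bot.read_state();print(s["tool_pos"],s["wrist_force"],s["width"])
for n in("top","side"):
    p,Q=cam(n);cv2.imwrite(f"pics/{n}l.png",p);z=Q[...,2]
    hsv=cv2.cvtColor(p,cv2.COLOR_BGR2HSV).astype(int)
    m=(abs(hsv[...,0]-104)<10)&(hsv[...,1]>60)&(z>.15)&(z<.3)&(np.hypot(Q[...,0]-.471,Q[...,1]-.198)<.1);q=Q[m]
    A=np.c_[q[:,:2]-[.471,.198],np.ones(len(q))]
    print(n,len(q),np.linalg.lstsq(A,q[:,2],rcond=None)[0],cv2.minEnclosingCircle(q[:,:2].astype(np.float32)))
E
```

```text
[0.47225802 0.19704289 0.24688731] [-1.07848448  0.30143398 -5.45872278] 0.37794252950216944
top 1081 [-1.49563974e-04  3.92875460e-04  2.24332952e-01] ((0.4727644622325897, 0.1980208456516266), 0.07108402997255325)
side 2440 [ 0.00058309 -0.0055719   0.22376668] ((0.4717331826686859, 0.19764389097690582), 0.07284729927778244)
```

Request:
{"name": "carry_out", "arguments": {"series": "0 -0.03 0 0;0 -0.05 0 0;0 -0.05 0 0;0 -0.05 0 0;0 -0.05 0 0;0 -0.05 0 0;0 -0.05 0 0;0 -0.045 0 0;-0.001 -0.023 0 0;0 0 0 0;0 0 0 0;0 0 -0.05 0;0 0 -0.05 0;0 0 -0.04 0;0 0 -0.02 0;0 0 0 0;0 0 0 0"}}

```text
time: 12.05
tool_pos: [0.473, -0.2004, 0.0892]
tcp_rot: [2.085, 2.348, 0.001]
wrist_force: [0.8, -0.3, -4.2]
width: 0.383
grip_force: 60.5
```

Request:
{"name": "carry_out", "arguments": {"series": "-0.002 0 -0.02 0;0 0 -0.015 0;0 0 -0.008 0;0 0 -0.003 0;0 0 0 0;0 0 0 0"}}

```text
time: 12.8
tool_pos: [0.4706, -0.201, 0.0428]
tcp_rot: [2.087, 2.347, 0.0]
wrist_force: [0.5, -0.7, -5.2]
width: 0.377
grip_force: 60.7
```

```bash
cat > lid.py <<'E'
from h import *
s=bot.read_state();print(s["time"],s["tool_pos"],s["wrist_force"])
for n in("top","side"):
    p,Q=cam(n);cv2.imwrite(f"pics/{n}l2.png",p);z=Q[...,2]
    hsv=cv2.cvtColor(p,cv2.COLOR_BGR2HSV).astype(int)
    m=(abs(hsv[...,0]-104)<10)&(hsv[...,1]>60)&(z>.008)&(z<.1)&(np.hypot(Q[...,0]-.471,Q[...,1]+.2)<.1);q=Q[m]
    print(n,len(q),np.median(q[:,2]),cv2.minEnclosingCircle(q[:,:2].astype(np.float32)))
E
python3 lid.py
```

```text
12.8 [ 0.4705603  -0.20102145  0.04279728] [ 0.49808866 -0.67622052 -5.17676238]
top 633 0.020203511942216368 ((0.47821176052093506, -0.17761363089084625), 0.06497403234243393)
side 1231 0.020032347628990088 ((0.47119539976119995, -0.1983024924993515), 0.07360368221998215)
```

Request:
{"name": "carry_out", "arguments": {"series": "0 -0.001 -0.002 0;0 0 -0.001 0;0 0 -0.001 0;0 0 -0.0005 0;0 0 0 0"}}

```text
time: 13.52
tool_pos: [0.47, -0.2017, 0.0377]
tcp_rot: [-2.087, -2.348, 0.0]
wrist_force: [0.5, 1.2, -4.5]
width: 0.375
grip_force: 60.7
```

Request:
{"name": "carry_out", "arguments": {"series": "0 0 -0.0005 0;0 0 -0.0005 0;0 0 0 0"}}

```text
time: 13.9
tool_pos: [0.47, -0.2017, 0.0367]
tcp_rot: [-2.087, -2.348, 0.0]
wrist_force: [0.0, 0.0, -4.7]
width: 0.378
grip_force: 60.7
```

Request:
{"name": "carry_out", "arguments": {"series": "0 0 -0.0005 0;0 0 -0.0005 0;0 0 -0.0005 0;0 0 0 0"}}

```text
time: 14.4
tool_pos: [0.4701, -0.2018, 0.0363]
tcp_rot: [-2.087, -2.348, 0.0]
wrist_force: [-3.9, 0.7, 5.1]
width: 0.379
grip_force: 62.0
```

Touched down (the weight is carried and the reading is slightly reversed). I release the lid and rise.

Request:
{"name": "carry_out", "arguments": {"series": "0 0 0.001 0;0 0 0 0;0 0 0 0;0 0 0 0", "jaw": 0.5}}

```text
time: 14.9
tool_pos: [0.4701, -0.2018, 0.0363]
tcp_rot: [2.087, 2.348, 0.0]
wrist_force: [0.9, -0.2, -0.0]
width: 0.749
grip_force: 0.0
```

Request:
{"name": "carry_out", "arguments": {"series": "0 0 0.03 0;0 0 0.05 0;0 0 0.06 0;0 0 0.06 0;0 0.05 0.04 0;0 0.05 0 0;0 0.05 0 0;0 0.05 0 0;0 0.05 0 0;0 0.05 0 0;0 0.05 0 0;0 0.02 0 0;0 0 0 0;0 0 0 0"}}

```text
time: 16.65
tool_pos: [0.47, 0.1664, 0.2751]
tcp_rot: [2.087, 2.348, -0.001]
wrist_force: [-0.6, -0.0, -0.2]
width: 0.753
grip_force: 0.0
```

```bash
python3 lid.py; python3 - <<'E'
from h import *
p,Q=cam("wrist");cv2.imwrite("pics/w2.png",p);np.save("pics/w2.npy",Q)
p,T=cam("top");cv2.imwrite("pics/t2.png",cv2.resize(p[180:270,150:270],(640,480)))
for n,Q in(("w",Q),("t",T)):
    z=Q[...,2];m=(z>.108)&(z<.125)&(np.hypot(Q[...,0]-.471,Q[...,1]-.198)<.057);q=Q[m]
    if len(q)>10: print(n,len(q),np.median(q[:,2]),cv2.minAreaRect(q[:,:2].astype(np.float32)),q.mean(0))
E
```

```text
16.65 [0.46996047 0.16644723 0.27512402] [-0.64937374 -0.02058445 -0.22354353]
top 1676 0.01393611072937151 ((0.47061577439308167, -0.20081107318401337), 0.07051960378885269)
side 1418 0.013649372433155893 ((0.46749889850616455, -0.19904537498950958), 0.07057618349790573)
w 1381 0.11983583477723292 ((0.47508764266967773, 0.20036986470222473), (0.010071443393826485, 0.09200157225131989), 2.021857976913452) [0.47489663 0.20253777 0.11972191]
t 54 0.11981590820419985 ((0.47441110014915466, 0.21192696690559387), (0.010624571703374386, 0.07178360223770142), 2.3597095012664795) [0.47319241 0.2264377  0.11909099]
```

View pics/w2.png

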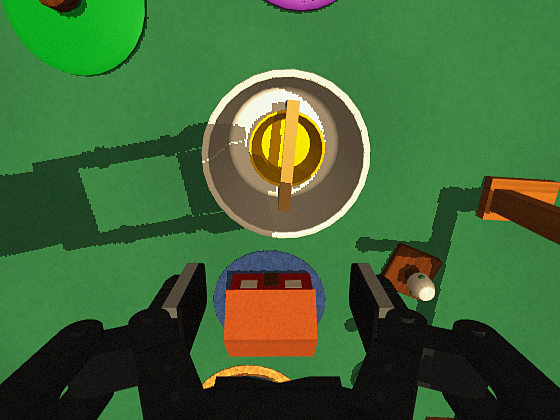

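The wrist picture shows the open crock with the pail upright and its bar running from (293,100) to (285,208); the lid now lies on the cork, its centre measured at (0.470,-0.201). I grip the bar 25 mm off its middle, so the peg can pass beside the fingers.

Request:
{"name": "carry_out", "arguments": {"series": "0.002 0.029 0 -4.7;0.002 0.0295 0 0;0 0 -0.04 0;0 0 -0.04 0;0 0 0 0;0 0 0 0", "jaw": -0.1}}

```text
time: 17.6
tool_pos: [0.475, 0.2254, 0.1967]
tcp_rot: [2.182, 2.259, 0.002]
wrist_force: [-0.1, -0.0, -0.5]
width: 0.449
grip_force: 0.0
```

Request:
{"name": "carry_out", "arguments": {"series": "-0.001 0 -0.03 0;0 0 -0.03 0;0 0 -0.017 0;0 0 0 0;0 0 0 0"}}

```text
time: 18.23
tool_pos: [0.4743, 0.226, 0.12]
tcp_rot: [2.181, 2.259, 0.004]
wrist_force: [0.7, 0.3, 0.2]
width: 0.454
grip_force: 0.0
```

Request:
{"name": "carry_out", "arguments": {"series": "0 0 0 0;0 0 0 0;0 0 0 0;0 0 0 0;0 0 0 0;0 0 0 0", "jaw": -1, "grip_force": 90}}

```text
time: 18.98
tool_pos: [0.4742, 0.2262, 0.1198]
tcp_rot: [2.181, 2.26, 0.004]
wrist_force: [-0.2, 0.2, 6.1]
width: 0.091
grip_force: 88.6
```

Request:
{"name": "carry_out", "arguments": {"series": "0 0 0.01 0;0 0 0.03 0;0 0 0.05 0;0 0 0.05 0;0 0 0.03 0;0 0 0 0;0 0 0 0"}}

```text
time: 19.85
tool_pos: [0.4721, 0.2251, 0.2866]
tcp_rot: [-2.181, -2.26, 0.004]
wrist_force: [-0.8, 0.4, -0.9]
width: 0.087
grip_force: 88.2
```

```bash
cat > pail.py <<'E'
from h import *
s=bot.read_state();t=s["tool_pos"];print(s["time"],t,s["tcp_rot"],s["wrist_force"])
for n in("top","side"):
    p,Q=cam(n);cv2.imwrite(f"pics/{n}p.png",p);z=Q[...,2]
    hsv=cv2.cvtColor(p,cv2.COLOR_BGR2HSV).astype(int)
    m=(hsv[...,0]>18)&(hsv[...,0]<33)&(hsv[...,1]>120)&(np.hypot(Q[...,0]-t[0],Q[...,1]-t[1])<.12)&(z>t[2]-.15)
    q=Q[m];print(n,len(q),q.min(0).round(3),q.max(0).round(3)); b=q[q[:,2]>t[2]-.02]
    if len(b)>5: print("bar",len(b),cv2.minAreaRect(b[:,:2].astype(np.float32)),np.percentile(b[:,2],[5,50,95]).round(4))
E
python3 pail.py; python3 - <<'E'
import cv2,numpy as np
a=cv2.imread("pics/topp.png")[60:290,150:390];b=cv2.imread("pics/sidep.png")[90:320,130:370]
cv2.imwrite("pics/p1.png",cv2.resize(np.hstack([a,b]),(800,383)))
E
```

```text
19.85 [0.472069   0.22513552 0.28660647] [-2.18110306 -2.25954121  0.00390176] [-0.84589439  0.39664293 -0.93333212]
top 424 [0.437 0.162 0.174] [0.509 0.224 0.288]
bar 16 ((0.4691508114337921, 0.17580486834049225), (0.02749469503760338, 0.0012110562529414892), 89.96571350097656) [0.2764 0.2822 0.2871]
side 982 [0.412 0.162 0.174] [0.504 0.236 0.357]
```

View pics/p1.png

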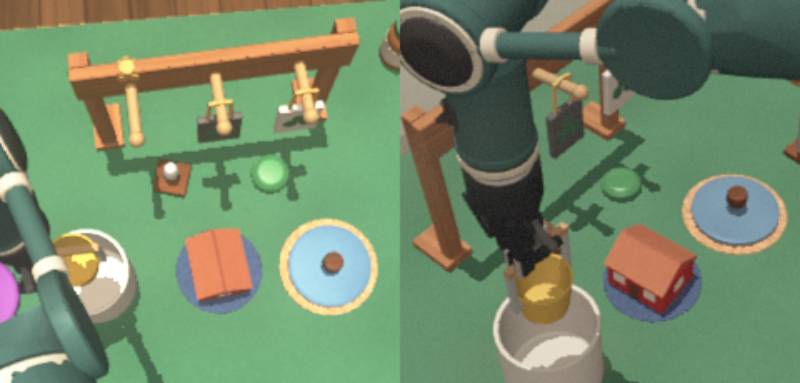

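The picture shows the pail hanging from the gripper clear of the crock, the cottage centred on the felt and the lid on the cork. Now I go in front of the free peg.

Request:
{"name": "carry_out", "arguments": {"series": "0 0 0.023 1.2;0.015 -0.025 0 0;0.02 -0.03 0 0;0.02 -0.03 0 0;0.015 -0.02 0 0;0.0055 -0.002 0 0;0 0 0 0;0 0 0 0;0 0 0 0"}}

```text
time: 21.08
tool_pos: [0.5481, 0.1193, 0.3113]
tcp_rot: [-2.157, -2.284, 0.0]
wrist_force: [-0.4, 0.3, -1.8]
width: 0.088
grip_force: 88.2
```

```bash
python3 pail.py; python3 - <<'E'
from h import *
p,Q=cam("wrist");a=cv2.imread("pics/topp.png")[60:260,150:390];a=cv2.resize(a,(504,420))
cv2.imwrite("pics/p2.png",cv2.resize(np.hstack([p,a]),(800,316)))
np.save("pics/w3.npy",Q);z=Q[...,2]
m=(z>.262)&(z<.295)&(abs(Q[...,1]-.1)<.03)&(Q[...,0]>.6)&(Q[...,0]<.69);q=Q[m]
print(len(q))
if len(q):
  e=q[np.argsort(q[:,0])]
  for x in (.612,.62,.63,.64,.65,.66,.67,.68):
    w=q[abs(q[:,0]-x)<.004]
    if len(w)>3: print(x,w[:,1].min().round(4),w[:,1].max().round(4),w[:,2].max().round(4))
  hsv=cv2.cvtColor(p,cv2.COLOR_BGR2HSV).astype(int)
t=bot.read_state()["tool_pos"]
hsv=cv2.cvtColor(p,cv2.COLOR_BGR2HSV).astype(int)
m=(abs(z-(t[2]+0))<.012)&(hsv[...,0]>15)&(hsv[...,0]<33)&(hsv[...,1]>100)&(np.hypot(Q[...,0]-t[0],Q[...,1]-t[1])<.09);q=Q[m]
print("bar w",len(q), q.min(0),q.max(0),cv2.minAreaRect(q[:,:2].astype(np.float32))) if len(q)>5 else 0
E
```

```text
21.075 [0.54808196 0.11931316 0.31126882] [-2.15650814e+00 -2.28417811e+00  9.15145368e-05] [-0.37826391  0.25977342 -1.84479462]
top 176 [0.524 0.089 0.201] [0.587 0.122 0.429]
bar 6 ((0.5353850722312927, 0.09218116104602814), (0.021270204335451126, 0.004820813424885273), 12.592353820800781) [0.3009 0.308  0.3992]
side 906 [0.512 0.053 0.199] [0.584 0.13  0.317]
4354
0.612 0.0882 0.1032 0.2865
0.62 0.0875 0.106 0.289
0.63 0.0877 0.105 0.2875
0.64 0.0891 0.104 0.2836
0.65 0.0899 0.1045 0.2821
0.66 0.0899 0.1051 0.2808
0.67 0.091 0.1055 0.2796
0.68 0.0907 0.106 0.2777
bar w 2349 [0.53077116 0.07100048 0.30081081] [0.56544876 0.14025531 0.32333222] ((0.5447362065315247, 0.1068258211016655), (0.06805765628814697, 0.03379537910223007), 80.05127716064453)
```

View pics/p2.png

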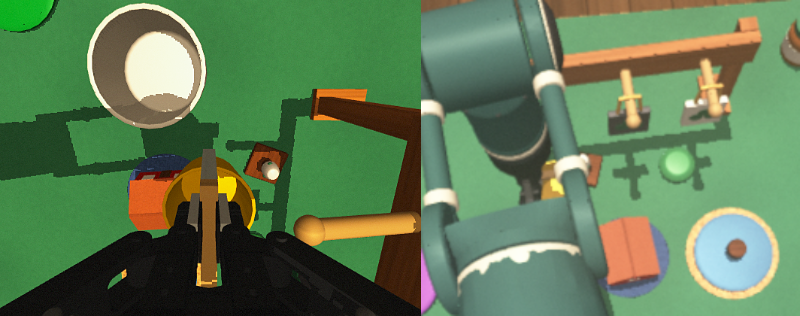

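Request:
{"name": "carry_out", "arguments": {"series": "0.01 0 -0.004 0;0.015 0.001 0 0;0.015 0.001 0 0;0.015 0.001 0 0;0.015 0.001 0 0;0.015 0 0 0;0.01 0.001 -0.002 0;0.01 0 -0.003 0;0 0 0 0;0 0 0 0"}}

```text
time: 22.48
tool_pos: [0.6532, 0.1236, 0.3022]
tcp_rot: [-2.158, -2.283, 0.001]
wrist_force: [-0.2, -0.2, -2.2]
width: 0.087
grip_force: 88.2
```

```bash
python3 - <<'E'
from h import *
print(bot.read_state()["tool_pos"],bot.read_state()["wrist_force"])
p,Q=cam("wrist");b,_=cam("side");b=cv2.resize(b[60:340,90:370],(420,420))
cv2.imwrite("pics/p3.png",cv2.resize(np.hstack([p,b]),(798,342)))
E
```

```text
[0.65323238 0.12355086 0.30218867] [-0.23961925 -0.18030419 -2.22850932]
```

View pics/p3.png

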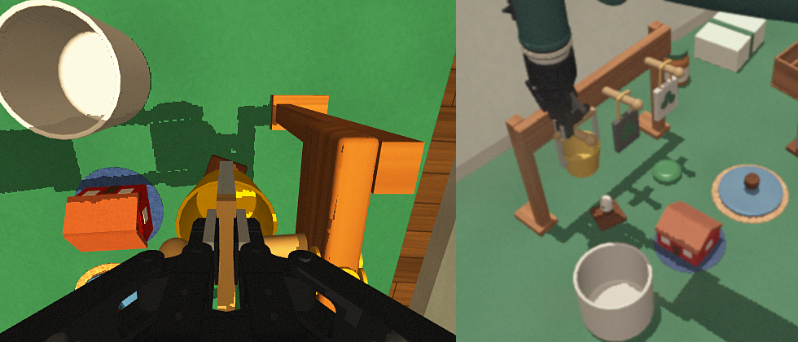

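The peg shows on both sides of the bar in the wrist view (ball at (172,245), shank at (285,243)), so the handle is threaded. I lower until contact.

Request:
{"name": "carry_out", "arguments": {"series": "0 0 -0.004 0;0 0 -0.003 0;0 0 -0.001 0;0 0 0 0"}}

```text
time: 23.08
tool_pos: [0.6534, 0.1235, 0.2941]
tcp_rot: [-2.158, -2.283, 0.0]
wrist_force: [-0.5, -1.1, -1.7]
width: 0.089
grip_force: 88.2
```

Request:
{"name": "carry_out", "arguments": {"series": "0 0 -0.001 0;0 0 -0.001 0;0 0 -0.001 0;0 0 0 0"}}

```text
time: 23.58
tool_pos: [0.6535, 0.1235, 0.2912]
tcp_rot: [-2.158, -2.283, 0.0]
wrist_force: [0.3, -0.5, -0.9]
width: 0.087
grip_force: 88.2
```

Request:
{"name": "carry_out", "arguments": {"series": "0 0 -0.0007 0;0 0 -0.0007 0;0 0 0 0;0 0 0 0"}}

```text
time: 24.08
tool_pos: [0.6537, 0.1236, 0.2904]
tcp_rot: [2.158, 2.283, 0.001]
wrist_force: [-1.0, -0.4, 1.9]
width: 0.083
grip_force: 88.6
```

Request:
{"name": "carry_out", "arguments": {"series": "0 0 0 0;0 0 0 0;0 0 0 0;0 0 0 0", "jaw": -0.4}}

```text
time: 24.58
tool_pos: [0.6535, 0.1235, 0.2898]
tcp_rot: [-2.158, -2.283, 0.0]
wrist_force: [-0.2, 0.3, -0.9]
width: 0.297
grip_force: 0.0
```

Request:
{"name": "carry_out", "arguments": {"series": "0 0 0.005 0;0 0 0.015 0;0 0 0.03 0;0 0 0.05 0;0 0 0.05 0;-0.05 0 0 0;-0.06 0 0 0;-0.06 0 0 0;-0.06 0.03 0 0;0 0.06 0 0;0 0.06 0 0;0 0.06 0 0;0 0 0 0"}}

```text
time: 26.2
tool_pos: [0.4269, 0.3349, 0.4403]
tcp_rot: [-2.152, -2.288, -0.001]
wrist_force: [0.5, -1.2, -0.6]
width: 0.3
grip_force: 0.0
```

```bash
python3 lid.py; python3 - <<'E'
from h import *
a,T=cam("top");b,S=cam("side")
for Q,p in((T,a),(S,b)):
    hsv=cv2.cvtColor(p,cv2.COLOR_BGR2HSV).astype(int);z=Q[...,2]
    m=(hsv[...,0]>18)&(hsv[...,0]<33)&(hsv[...,1]>120)&(np.hypot(Q[...,0]-.65,Q[...,1]-.097)<.09)&(z>.15)
    q=Q[m];print(q.min(0),q.max(0))
cv2.imwrite("pics/p4.png",cv2.resize(np.hstack([a[60:290,150:390],b[90:320,130:370]]),(800,383)))
E
```

```text
26.2 [0.42685973 0.33491766 0.4403302 ] [ 0.48691174 -1.18454179 -0.5894001 ]
top 1677 0.013788509043547448 ((0.4708789885044098, -0.2003038078546524), 0.07038383185863495)
side 1416 0.013632957663221812 ((0.4679052531719208, -0.19958776235580444), 0.07124216854572296)
[0.61199641 0.06087711 0.17849697] [0.7308574  0.13361308 0.30684915]
[0.61339652 0.05533737 0.17807147] [0.71878018 0.13325445 0.30606804]
```

View pics/p4.png

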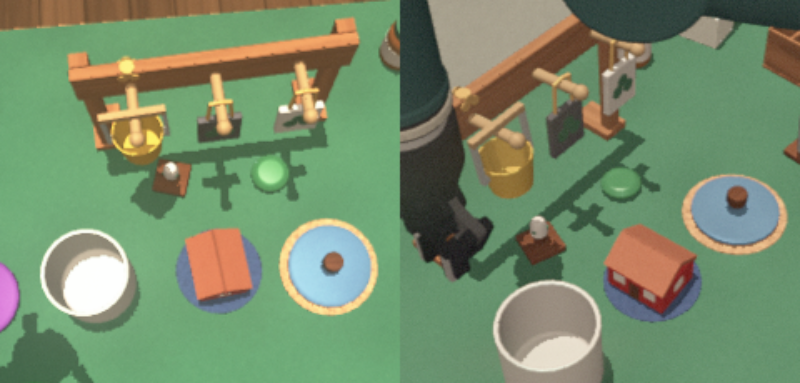

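The pail hangs level on the tagged peg at (133,115), the lid is on the cork and the cottage is on the felt. The gripper is clear of everything.

```bash
python3 -c "
from workcell import bot
print(bot.finish_job())"
```

```text
the job is handed in; nothing more can be done
None
```

The job is handed in at about 26 s of the 72 s allowed: the cottage was slid onto the felt pad, the lid set knob up on the cork mat, and the pail hung by its handle on the shamrock-tagged peg; the harp, worry stone and thimble stand were never touched.

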